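# Slide the blank plate out over the end of the ledge

## Task

With a fingertip, push the pin of the swing stop at the left-hand end of the grey two-lane ledge until the stop has turned outward about a quarter turn and no longer bars the lanes; only then push the smooth plate (not the one with the studs) along its lane, still lying flat, until about a third of its length hangs out over that end, so that the next person can take it by its edge. Only push: lift and carry nothing, and leave the studded plate and the other things on the bench where they are.

Things in the scene. Friction and masses are not known exactly. Their poses are not given: they have to be found in the camera images.
- ledge: Fixed grey ledge with two lanes, 144 mm deep (its x, away from the robot) and 240 mm long (its y, to the robot's left), turned up to 15 degrees. Origin: centre of its underside on the bench. Floor 45 mm up. Lanes run along y, 66 mm wide, centred at x = -35 and +35 mm. Near lip (x = -70) and middle rib (x = 0): 4 mm thick, 5 mm over the floor; far fence (x = +70) 14 mm.
- end_edge (a point): Middle of the ledge's left end (ledge x = 0, y = +120 mm) at floor height, 45 mm above the bench; axes as the ledge. A plate hangs over by what its leading edge passes this y. The lanes are open at both ends but for the swing stop here.
- stop (a joint): Angle (rad) of the steel swing stop: 0 = its bar lies across the left ends of both lanes; it grows as the bar swings outward from the ledge (clockwise from above), to 1.75; 1.57 = bar points along the ledge's +y. Starts at 0 to 0.2. Light friction (about 1 N at the pin) holds it where left. Bar 150 mm long, 10 wide, 12 high, its underside 46 mm above the bench.
- stop_pin (a point): The upright round steel pin on the stop's bar, 12 mm in diameter; this point lies on its axis 81 mm above the bench. The pin rises from the bar's top, 58 mm above the bench, to 103 mm. It is 90 mm from the pivot. Its x axis points along the bar from the pin to the pivot.
- stop_pivot (a point): Point on the upright pivot axis of the stop, 81 mm above the bench; it lies at x = +85 mm, y = +127 mm of the ledge.
- plain_plate (a point): The smooth aluminium plate, 56 x 110 x 6 mm (its x, y, z), loose, about 0.1 kg, lying in one of the two lanes (either) with its long side (y) along the lane. This point is its centre, 3 mm above its underside (48 mm above the bench when it lies on the ledge). It has up to 5 mm of play to each side in the lane.
- stud_plate (a point): The other aluminium plate, same outline, with six round steel studs (13 mm diameter, 8 mm tall) on top; lies loose in the other lane. This point is its centre, 3 mm above its underside. Leave it alone.
- tip_rack: Bystander: pipette tip rack, 62 x 92 x 50 mm, loose, left of the ledge. Origin: centre of its underside.
- vial: Bystander: small screw-cap vial, 27 mm diameter, 55 mm tall, loose, behind the ledge. Origin: centre of its underside.
- beaker: Bystander: small glass beaker, 56 x 59 x 70 mm, loose, behind the ledge. Origin: centre of its underside.
- dish: Bystander: petri dish, 60 mm diameter, 15 mm tall, loose, left of the ledge. Origin: centre of its underside.
- cassette: Bystander: black pump cassette, 24 x 70 x 26 mm, loose, left of the ledge near the bench edge. Origin: centre of its underside.
- plain: The smooth plate's body; origin at the centre of its underside, axes as point plain_plate.

How it is judged:
By the outcome, as a careful person would: the job done as asked, in the order asked, and still so for the second after the job is handed in, with the robot touching nothing.
It also fails if it takes over 56 s, if anything falls off the work surface, if the arm or the gripper's body presses on something with over 40 N, if the wrist force passes 120 N, or if a joint passes its speed limit or range.

## Robot

A 6-joint arm with a two-finger parallel gripper is mounted at the origin on a cart in front of the work surface, level with it; the furniture and walls round the work are solid. World frame = base frame: x ahead of the robot, y to its left, z up, the work surface at z = 0. Lengths are in mm, angles in rad, forces in N, time in s.
With the tool pointing down it reaches from about 350 to 875 mm from the base axis. Payload 4.2 kg.
Tool frame: the origin (TCP) lies midway between the tips of the shut fingers; the grasp point (between the pads) lies 19 mm behind it; z points along the fingers, y is the line along which they close (so a half turn about z gives the same grasp; the last joint's range is limited). The gripper opens to 85 mm and grips with 20 to 120 N. Pads are 22 mm wide; open, the fingers measure 114 mm over their backs; the gripper's body (76 mm by 85 mm) begins 54 mm behind the grasp point. The pads swing forward as they close: fully open they stand 13 mm farther back than shut.
Start: joints at [1.609, 0.385, 0.008, 0, -1.194, -0.259], TCP at [136.85, 609.812, 231.312] pointing down, gripper open.
Joint ranges: [-3.14, 3.14], [-1.21, 2.06], [-1.07, 1.41], [-3.16, 2.05], [-2.99, -0.16], [-3.1, 3.1]. Speed limits (rad/s): [2.79, 2.79, 3.14, 3.14, 3.14, 3.14].

## Interface

Orientations are given as a unit quaternion [x, y, z, w].
In Python, from bench import arm gives the robot as it stands. The module is installed in compiled form; this text tells all that it offers.
- The arm moves only by the shell command python3 -m handwheel 'ROWS' [OPENING]. ROWS is JSON, a list of rows, each an object of numbers: "x", "y", "z": the shift along the world's x, y, z each as a share of 20 cm, from -1 to 1; "ax", "ay", "az": the turn, a rotation vector about the world's x, y, z each as a share of 90 degrees, from -1 to 1. In form: [{"x": .., "y": .., "z": .., "ax": .., "ay": .., "az": ..}, ...]. A call has exactly 8 rows; each row shifts and turns the commanded pose from where the row before left it; what a row does not reach is not made up. A row lasts 1/10 s, in which the tool goes at most 50 mm and 8.59 degrees, less where a joint would pass 70% of its speed; a pose out of reach is approached as far as the arm can. A call with a number of a shift or a turn outside -1 to 1 is refused whole. A call with a gripper value outside its range is refused whole. OPENING is the opening, from -1 (shut) to 1 (fully open), set as the call begins (- or left out, the last holds). The fingers move at their own pace and stop on an object; the grip force is fixed at half the most. Time passes only in rows, so rows that do not move let the fingers close, or fill a call up. It gives the time, the measured TCP pose, the force, the opening and the grip force at its end, in the units of the state.
- arm.read_state(): the state, without advancing time (a new reading comes with each control period).
- arm.get_image(name): name is "scene" or "top" or "wrist"; returns the picture (480x640x3 uint8, red, green, blue); there is no depth.
- arm.camera_params(name): a dict with "K" (3x3 intrinsics, pixels), "position" and "orientation" of the camera in the world. Camera axes: x right, y down, z forward; pixel columns grow to the right and rows downward; lengths in mm; the calibration is good to about 2 mm. A picture is of the moment at which its call begins: read the wrist's pose just before it. camera_params takes no time and is no camera call; for the wrist camera it gives the pose at the moment of the call.
- arm.job_done(): hands the job in; it is judged then, once.
The state is a dict: "clock": time; "joints": joint angles; "joint_vel": joint speeds; "joint_efforts": joint torques, N m; "position": TCP position; "ee_rot": TCP orientation; "contact_force": force on the tool from outside, world axes, zero at the start; "wrist_torque": the same for the moment, N m; "gripper_width": finger opening in mm; "grasp_force": force on a finger pad.
Only numpy, scipy, OpenCV 4.12 (cv2) and the standard library are available. Lean on these libraries where they do the work, as an engineer would, in place of code of your own. Each camera call takes 0.05 s, during which the arm holds its last target. There are 200 camera calls.

## Working session

There is one attempt and no reset: what is moved stays moved. The work goes in short steps, Python scripts to look and compute and a shell command to move; the robot and the scene stay as the last step left them, time stands still between calls to the robot, and variables do not carry over. Pictures are saved under pics/ and viewed, at most 10 in all, crops included, and the job is handed in when it is done.

```bash
mkdir -p pics
python3 - <<'E'
from bench import arm
import cv2
s=arm.read_state();print({k:(v if not hasattr(v,'tolist') else v.tolist()) for k,v in s.items()})
for n in ("scene","top"):
    print(n,arm.camera_params(n)); cv2.imwrite(f"pics/{n}0.png",arm.get_image(n)[:,:,::-1])
E
```

```text
{'clock': 0.0, 'joints': [1.6085550979408025, 0.3855391937642458, 0.0066150051777868835, -0.0005326758097422076, -1.1939958291167212, -0.2585998653452647], 'joint_vel': [-0.0003886855359615986, 0.0008959111220521175, -0.00021347166572368095, -0.0007995146007621272, -0.0013937098287899194, 0.0010780587425152583], 'joint_efforts': [0.0002930937898781849, -39.228951930999756, 18.84068012237549, 4.1865527629852295, -0.004563347320072353, 4.736649259484693e-06], 'position': [136.75103274569483, 609.247337325327, 230.22283457386342], 'ee_rot': [0.99389841951665, -0.11029389324179133, -8.80681105159105e-05, 0.001086756587916533], 'contact_force': [0.34003334424101217, 0.1923540351500376, 0.7937708377324858], 'wrist_torque': [-0.020179103780820443, 0.05082394513908711, -0.006195193525610376], 'grasp_force': 0.0, 'gripper_width': 85.2353033043445}
scene {'K': array([[613.72259618,   0.        , 313.63687049],
       [  0.        , 613.72259618, 244.27565096],
       [  0.        ,   0.        ,   1.        ]]), 'position': array([-256.24295686, -335.1161564 ,  697.1320771 ]), 'orientation': array([ 0.77277431, -0.39840563,  0.22186805, -0.44143787])}
top {'K': array([[482.58348872,   0.        , 333.4860997 ],
       [  0.        , 482.58348872, 233.40569227],
       [  0.        ,   0.        ,   1.        ]]), 'position': array([491.20642585, 272.56466985, 975.86681244]), 'orientation': array([ 0.70994333, -0.70313645,  0.03315378, -0.0219189 ])}
```

View pics/top0.png

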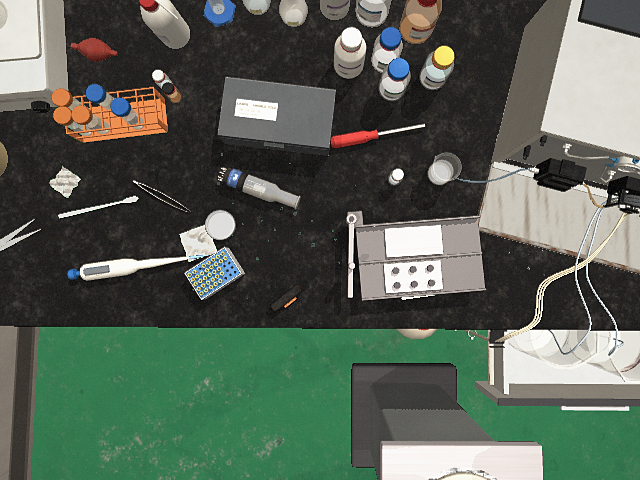

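View pics/scene0.png

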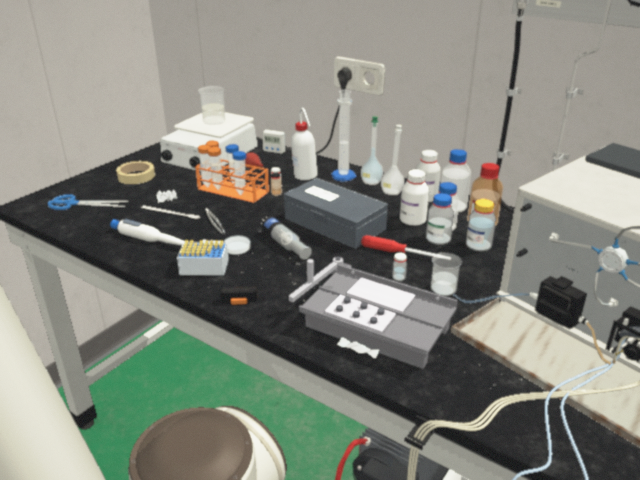

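The top view shows the ledge at about cols 350–485, rows 212–300. The smooth plate is in the far lane around (413,241) and the studded one in the near lane around (413,276). The stop bar runs across the left end, col ~351, rows 212–297, with its pivot at the far end and the pin near (351,266). The scene view agrees. Next I'll measure with masks.

```bash
cat > h.py <<'E'
import numpy as np, cv2
from scipy.spatial.transform import Rotation as R
from bench import arm
def ray(cam,uv):
    d=np.linalg.inv(cam["K"])@np.array([uv[0],uv[1],1.]); return np.array(cam["position"]),R.from_quat(cam["orientation"]).as_matrix()@d
def onz(cam,uv,z):
    o,d=ray(cam,uv); return o+d*(z-o[2])/d[2]
def proj(cam,p):
    q=cam["K"]@(R.from_quat(cam["orientation"]).as_matrix().T@(np.array(p,float)-cam["position"])); return q[:2]/q[2]
def two(c1,a,c2,b):
    o,d=ray(c1,a);p,e=ray(c2,b); s=np.linalg.lstsq(np.c_[d,-e],p-o,rcond=None)[0]; x,y=o+d*s[0],p+e*s[1]; return (x+y)/2,np.linalg.norm(x-y)
E
python3 - <<'E'
from h import *
c=arm.camera_params("top"); im=cv2.imread("pics/top0.png")
g=im.min(2); m=(g>185).astype('uint8'); m[:200]=0;m[312:]=0;m[:,:335]=0;m[:,480:]=0
cs,_=cv2.findContours(m,cv2.RETR_EXTERNAL,cv2.CHAIN_APPROX_NONE)
for k in cs:
    if cv2.contourArea(k)<30: continue
    r=cv2.minAreaRect(k); b=cv2.boxPoints(r); w=np.array([onz(c,p,51) for p in b])[:,:2]
    print(cv2.contourArea(k),np.round(r[0],1),np.round(b,1).tolist(),"\n  c",onz(c,r[0],51).round(1),w.round(1).tolist(), np.linalg.norm(w[0]-w[1]).round(1),np.linalg.norm(w[1]-w[2]).round(1))
t=cv2.resize(im[200:310,335:495],None,fx=5,fy=5,interpolation=cv2.INTER_CUBIC)
cv2.imwrite("pics/topc.png",t)
s=cv2.imread("pics/scene0.png")[240:370,275:475]; cv2.imwrite("pics/scenec.png",cv2.resize(s,None,fx=4,fy=4,interpolation=cv2.INTER_CUBIC))
E
```

```text
92.0 [350.  283.5] [[348.0, 270.0], [352.0, 270.0], [352.0, 297.0], [348.0, 297.0]] 
  c [467.9 225.8  51. ] [[493.6, 229.8], [493.6, 222.1], [442.4, 221.8], [442.3, 229.5]] 7.7 51.3
1579.0 [412.9 276.3] [[383.3999938964844, 263.79998779296875], [440.29998779296875, 259.70001220703125], [442.29998779296875, 288.79998779296875], [385.5, 292.79998779296875]] 
  c [482.8 105.4  51. ] [[506.1, 162.0], [514.9, 52.6], [459.4, 49.0], [450.8, 158.0]] 109.8 55.6
1541.5 [413.4 240.8] [[384.20001220703125, 228.3000030517578], [440.70001220703125, 224.60000610351562], [442.6000061035156, 253.1999969482422], [386.1000061035156, 257.0]] 
  c [550.8 104.1  51. ] [[574.3, 160.5], [582.8, 51.1], [527.4, 47.9], [519.1, 156.8]] 109.7 55.5
212.5 [351.5 241. ] [[347.0, 214.0], [356.0, 214.0], [356.0, 268.0], [347.0, 268.0]] 
  c [549.2 223.4  51. ] [[601.3, 232.4], [601.5, 215.1], [497.5, 214.5], [497.4, 231.7]] 17.4 104.0
```

View pics/topc.png

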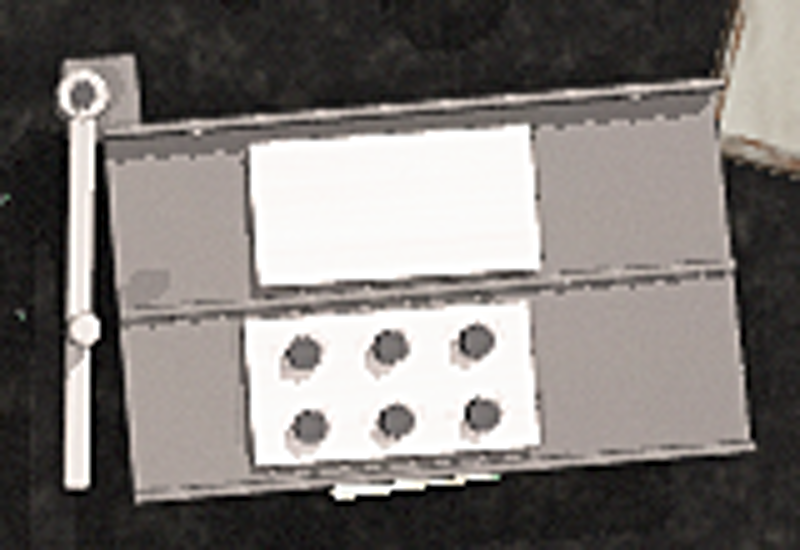

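View pics/scenec.png

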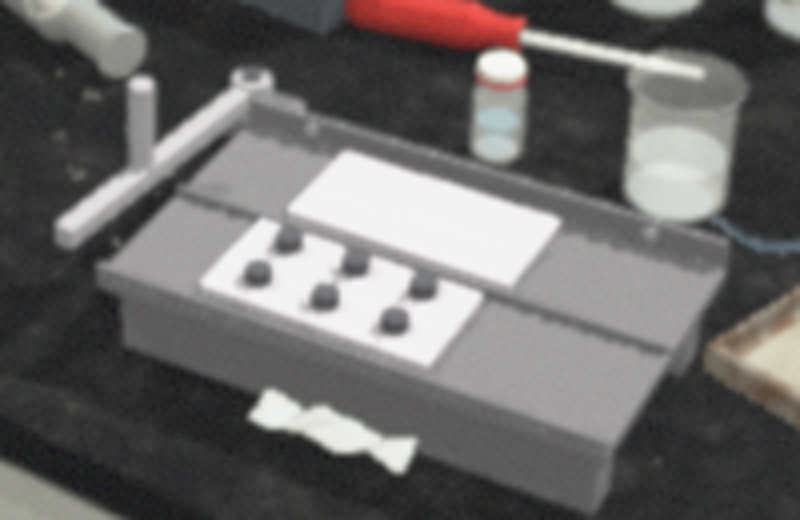

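Run:
```python
from h import *
c=arm.camera_params("top"); s=arm.camera_params("scene")
T=lambda u,v:(334.6+u/5,199.6+v/5); S=lambda u,v:(274.6+u/4,239.6+v/4)
yaw=np.radians(4.6); ex=np.array([np.cos(yaw),np.sin(yaw)]); ey=np.array([-ex[1],ex[0]])
for n,p,z,l in (("nearL",(137,500),50,(-72,120)),("nearR",(753,447),50,(-72,120*-1)),("farR",(718,82),59,(72,-120)),("farL",(106,133),59,(72,120))):
    w=onz(c,T(*p),z)[:2]; print(n,w.round(1),"origin",(w-l[0]*ex-l[1]*ey).round(1))
pin=onz(c,T(84,328),103);print("pin",pin.round(1),"pivot z60..70",onz(c,T(82,94),60).round(1),onz(c,T(82,94),70).round(1))
print("pin 2view",two(c,T(84,328),s,S(142,80)),"pivot",two(c,T(82,94),s,S(252,78)))
print("bar end z58",onz(c,T(77,489),58))
o,d=ray(c,(115,462)); print(proj(c,arm.read_state()["position"]))
```

```text
nearL [437.6 202.7] origin [519.   88.8]
nearR [459.6 -33.7] origin [521.8  91.7]
farR [599.2 -19.4] origin [517.8  94.5]
farL [577.1 215.8] origin [514.9  90.4]
pin [502.1 226.1 103. ] pivot z60..70 [591.9 225.1  60. ] [590.8 225.7  70. ]
pin 2view (array([502.41520365, 225.76199092, 102.7116023 ]), np.float64(0.8527011278837255)) pivot (array([592.19661168, 224.89857461,  57.80950403]), np.float64(0.3066051746127983))
bar end z58 [441.97283292 225.99416506  58.        ]
[ 94.3294059  510.50142709]
```

```bash
python3 -m handwheel '[{"x":0.13,"y":-0.155},{"x":0.13,"y":-0.155},{"x":0.13,"y":-0.155},{"x":0.13,"y":-0.155},{"x":0.13,"y":-0.155},{"x":0.13,"y":-0.155},{"x":0.13,"y":-0.155},{"x":0.13,"y":-0.155}]' -1
python3 -m handwheel '[{"x":0.13,"y":-0.155},{"x":0.13,"y":-0.155},{"x":0.13,"y":-0.155},{"x":0.13,"y":-0.155},{"x":0.13,"y":-0.155},{"x":0.13,"y":-0.155},{"az":0.07},{"az":0.07}]'
python3 - <<'E'
from h import *
cv2.imwrite("pics/scene1.png",arm.get_image("scene")[:,:,::-1]);cv2.imwrite("pics/top1.png",arm.get_image("top")[:,:,::-1])
E
```

```text
invalid input at $[0]: expected keys x, y, z, ax, ay, az
invalid input at $[0]: expected keys x, y, z, ax, ay, az
```

```bash
python3 -m handwheel '[{"x":0.13,"y":-0.155,"z":0,"ax":0,"ay":0,"az":0},{"x":0.13,"y":-0.155,"z":0,"ax":0,"ay":0,"az":0},{"x":0.13,"y":-0.155,"z":0,"ax":0,"ay":0,"az":0},{"x":0.13,"y":-0.155,"z":0,"ax":0,"ay":0,"az":0},{"x":0.13,"y":-0.155,"z":0,"ax":0,"ay":0,"az":0},{"x":0.13,"y":-0.155,"z":0,"ax":0,"ay":0,"az":0},{"x":0.13,"y":-0.155,"z":0,"ax":0,"ay":0,"az":0},{"x":0.13,"y":-0.155,"z":0,"ax":0,"ay":0,"az":0}]' -1
python3 -m handwheel '[{"x":0.13,"y":-0.155,"z":0,"ax":0,"ay":0,"az":0},{"x":0.13,"y":-0.155,"z":0,"ax":0,"ay":0,"az":0},{"x":0.13,"y":-0.155,"z":0,"ax":0,"ay":0,"az":0},{"x":0.13,"y":-0.155,"z":0,"ax":0,"ay":0,"az":0},{"x":0.13,"y":-0.155,"z":0,"ax":0,"ay":0,"az":0},{"x":0.13,"y":-0.155,"z":0,"ax":0,"ay":0,"az":0},{"x":0,"y":0,"z":0,"ax":0,"ay":0,"az":0.07},{"x":0,"y":0,"z":0,"ax":0,"ay":0,"az":0.07}]'
python3 - <<'E'
from h import *
cv2.imwrite("pics/top1.png",arm.get_image("top")[:,:,::-1]); cv2.imwrite("pics/wrist1.png",arm.get_image("wrist")[:,:,::-1])
s=arm.read_state();print(s["position"],s["ee_rot"],s["clock"])
E
```

```text
clock: 1.0
position: [345.6, 360.3, 231.4]
ee_rot: [0.994, -0.11, 0.0, -0.0]
contact_force: [-0.3, 0.1, -0.5]
gripper_width: 0.2
grasp_force: 0.0
clock: 1.8
position: [501.4, 174.4, 230.9]
ee_rot: [1.0, 0.0, -0.0, 0.0]
contact_force: [0.7, 0.5, 0.3]
gripper_width: -0.2
grasp_force: 0.0
[500.92881999 175.26999639 231.04001097] [ 9.99999391e-01 -1.06771574e-03 -2.51642032e-04  1.20802686e-04] 1.9
```

View pics/wrist1.png

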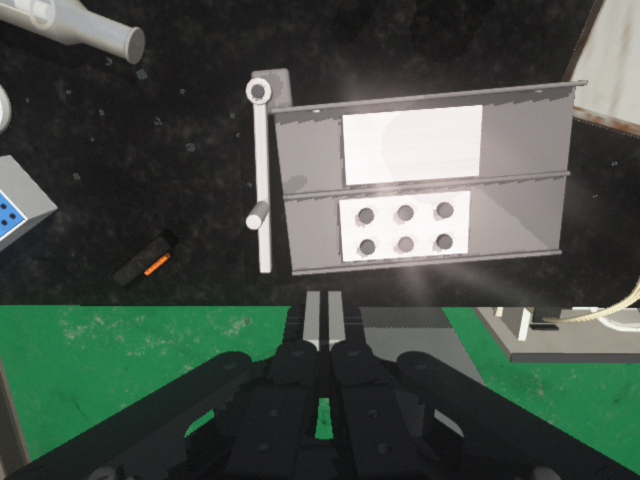

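The wrist view shows the shut fingertips at about (323,292), the pin top at about (252,222), the pivot at (259,91), and clear space behind the pin. I'll cross-check those.

Run:
```python
from h import *
c=arm.camera_params("wrist"); st=arm.read_state()
print(c["position"],proj(c,st["position"]))
print("pin",onz(c,(252,222),103),"pivot",onz(c,(259,91),58))
print("finger sides",onz(c,(304,293),231),onz(c,(342,293),231))
g=cv2.imread("pics/wrist1.png").min(2); m=(g>200).astype('uint8'); m[:100]=0;m[190:]=0;m[:,:335]=0;m[:,490:]=0
k=max(cv2.findContours(m,0,1)[0],key=cv2.contourArea); r=cv2.minAreaRect(k)
print([onz(c,p,51).round(1).tolist() for p in cv2.boxPoints(r)], onz(c,r[0],51))
```

```text
[579.19270048 175.45062876 375.22973772] [324.64919184 306.21329447]
pin [499.63532836 227.44938388 103.        ] pivot [590.142661   224.57765454  58.        ]
finger sides [506.93799225 183.64926444 231.        ] [506.89569717 168.20703805 231.        ]
[[572.4, 161.8, 51.0], [579.8, 52.0, 51.0], [524.6, 41.1, 51.0], [516.4, 156.9, 51.0]] [549.08913172 102.84400521  51.        ]
```

```bash
python3 -m handwheel '[{"x":0,"y":0,"z":-0.195,"ax":0,"ay":0,"az":0},{"x":0,"y":0,"z":-0.195,"ax":0,"ay":0,"az":0},{"x":0,"y":0,"z":-0.195,"ax":0,"ay":0,"az":0},{"x":0,"y":0,"z":-0.195,"ax":0,"ay":0,"az":0},{"x":0,"y":0.075,"z":0,"ax":0,"ay":0,"az":0},{"x":0,"y":0.075,"z":0,"ax":0,"ay":0,"az":0},{"x":0,"y":0,"z":0,"ax":0,"ay":0,"az":0},{"x":0,"y":0,"z":0,"ax":0,"ay":0,"az":0}]'
python3 - <<'E'
import numpy as np
P=np.array([591.5,225]); prev=np.array([501,205.3])
for f in np.arange(180,95,-7.0):
    a=np.radians(f); w=P+90*np.array([np.cos(a),np.sin(a)])-14*np.array([np.sin(a),-np.cos(a)])
    print(f,w.round(1),((w-prev)/200).round(3)); prev=w
print(7/90)
E
```

```text
clock: 2.7
position: [502.0, 207.8, 77.5]
ee_rot: [1.0, 0.0, 0.002, -0.001]
contact_force: [0.3, 0.5, -0.5]
gripper_width: -0.0
grasp_force: 0.0
180.0 [501.5 211. ] [0.002 0.028]
173.0 [500.5 222.1] [-0.005  0.055]
166.0 [500.8 233.2] [0.002 0.056]
159.0 [502.5 244.2] [0.008 0.055]
152.0 [505.5 254.9] [0.015 0.054]
145.0 [509.7 265.2] [0.021 0.051]
138.0 [515.2 274.8] [0.028 0.048]
131.0 [521.9 283.7] [0.033 0.045]
124.0 [529.6 291.8] [0.038 0.04 ]
117.0 [538.2 298.8] [0.043 0.035]
110.0 [547.6 304.8] [0.047 0.03 ]
103.0 [557.6 309.5] [0.05  0.024]
96.0 [568.2 313. ] [0.053 0.017]
0.07777777777777778
```

```bash
python3 -m handwheel '[{"x":0,"y":0.02,"z":0,"ax":0,"ay":0,"az":0},{"x":-0.005,"y":0.055,"z":0,"ax":0,"ay":0,"az":-0.078},{"x":0.002,"y":0.056,"z":0,"ax":0,"ay":0,"az":-0.078},{"x":0.008,"y":0.055,"z":0,"ax":0,"ay":0,"az":-0.078},{"x":0.015,"y":0.054,"z":0,"ax":0,"ay":0,"az":-0.078},{"x":0.021,"y":0.051,"z":0,"ax":0,"ay":0,"az":-0.078},{"x":0.028,"y":0.048,"z":0,"ax":0,"ay":0,"az":-0.078},{"x":0,"y":0,"z":0,"ax":0,"ay":0,"az":0}]'
python3 - <<'E'
from h import *
cv2.imwrite("pics/w2.png",arm.get_image("wrist")[:,:,::-1])
s=arm.read_state();print(s["position"],s["contact_force"])
E
```

```text
clock: 3.5
position: [515.5, 274.7, 76.2]
ee_rot: [0.933, -0.359, 0.001, -0.001]
contact_force: [0.5, 0.0, 0.2]
gripper_width: -0.1
grasp_force: 0.0
[514.96548798 274.0454356   75.9680463 ] [-0.10081816  0.00531767  0.47063099]
```

View pics/w2.png

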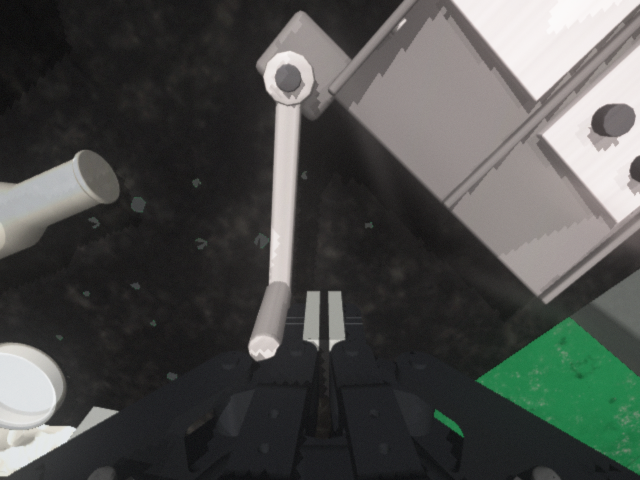

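The bar has swung about 42° and is in line with the tool: pivot (288,78), pin (268,330). The path ahead is clear, so I'll go on to a quarter turn.

```bash
python3 -m handwheel '[{"x":0.033,"y":0.045,"z":0,"ax":0,"ay":0,"az":-0.078},{"x":0.038,"y":0.04,"z":0,"ax":0,"ay":0,"az":-0.078},{"x":0.043,"y":0.035,"z":0,"ax":0,"ay":0,"az":-0.078},{"x":0.047,"y":0.03,"z":0,"ax":0,"ay":0,"az":-0.078},{"x":0.05,"y":0.024,"z":0,"ax":0,"ay":0,"az":-0.078},{"x":0.027,"y":0.009,"z":0,"ax":0,"ay":0,"az":-0.04},{"x":0.024,"y":0.008,"z":0,"ax":0,"ay":0,"az":-0.04},{"x":0,"y":0,"z":0,"ax":0,"ay":0,"az":0}]'
python3 - <<'E'
from h import *
cv2.imwrite("pics/w3.png",arm.get_image("wrist")[:,:,::-1])
c=arm.camera_params("wrist"); s=arm.read_state();print(s["position"],s["contact_force"],R.from_quat(s["ee_rot"]).as_euler("xyz",degrees=True))
E
```

```text
clock: 4.35
position: [567.3, 311.4, 75.6]
ee_rot: [0.741, -0.672, 0.0, -0.0]
contact_force: [0.6, -0.4, -1.5]
gripper_width: -0.1
grasp_force: 0.0
[567.00228822 311.31167748  75.53225481] [-0.16807276  0.25122882  0.48333962] [-1.79997468e+02  8.20295143e-03 -8.43482395e+01]
```

View pics/w3.png

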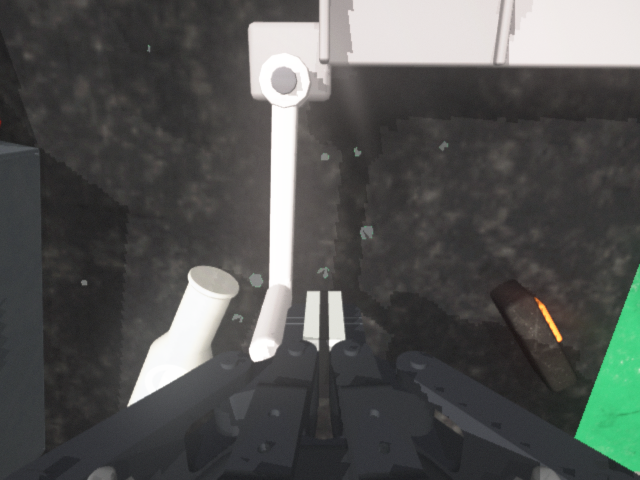

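Run:
```python
from h import *
t=arm.camera_params("top"); s=arm.camera_params("scene"); w=arm.camera_params("wrist"); st=arm.read_state()
print("cab bottom",onz(t,(497,163),0).round(0),"cab top",two(t,(552,132),s,(519,192)))
print("cam off",(w["position"]-st["position"]).round(0),"j",st["joints"].round(2))
p=onz(w,(284,80),58);q=onz(w,(282,270),58);d=(q-p)[:2];print(p,np.degrees(np.arctan2(d[1],d[0])))
e1=onz(w,(340,65),45);e2=onz(w,(630,66),45);e=(e2-e1)[:2];print(np.degrees(np.arctan2(e[1],e[0])))
```

```text
cab bottom [717. -79.   0.] cab top (array([706.76870512, -71.874526  , 242.62673564]), np.float64(13.678460870644678))
cam off [  6. -79. 144.] j [ 0.75  0.56 -0.12 -0.   -0.89 -0.65]
[589.69800256 224.65520663  58.        ] 93.17324635605901
-174.574705435854
```

```bash
python3 -c "
import cv2;a=cv2.imread('pics/top0.png')[0:330,400:640];cv2.imwrite('pics/tc2.png',cv2.resize(a,None,fx=1.8,fy=1.8))"
```

```text
(no output)
```

View pics/tc2.png

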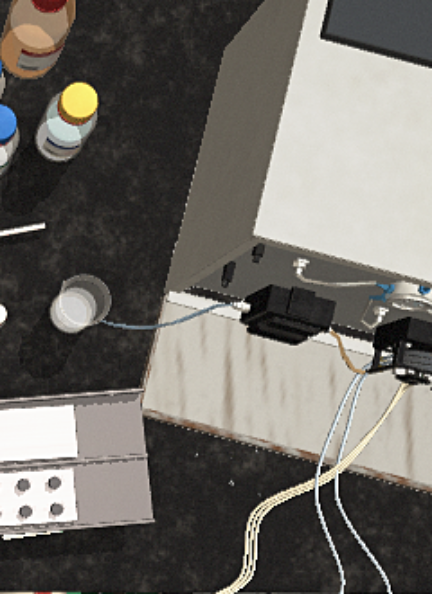

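The cabinet starts at x>700, so it is well clear of the wrist. The bar is at about 93° world against the ledge's +y at about 94.6–95°, so the stop has turned about 1.6 rad and the lanes are open. Next: retreat, rise, and move behind the smooth plate.

```bash
python3 -m handwheel '[{"x":-0.1,"y":0,"z":0,"ax":0,"ay":0,"az":0},{"x":0,"y":0,"z":0.15,"ax":0,"ay":0,"az":0},{"x":0,"y":0,"z":0.15,"ax":0,"ay":0,"az":0},{"x":0.008,"y":-0.216,"z":0,"ax":0,"ay":0,"az":0},{"x":0.008,"y":-0.216,"z":0,"ax":0,"ay":0,"az":0},{"x":0.008,"y":-0.216,"z":0,"ax":0,"ay":0,"az":0},{"x":0.008,"y":-0.216,"z":0,"ax":0,"ay":0,"az":0},{"x":0.008,"y":-0.216,"z":0,"ax":0,"ay":0,"az":0}]'
python3 -m handwheel '[{"x":0.008,"y":-0.216,"z":0,"ax":0,"ay":0,"az":0},{"x":0.008,"y":-0.216,"z":0,"ax":0,"ay":0,"az":0},{"x":0,"y":0,"z":-0.18,"ax":0,"ay":0,"az":0},{"x":0,"y":0,"z":-0.14,"ax":0,"ay":0,"az":0},{"x":0,"y":0,"z":0,"ax":0,"ay":0,"az":0},{"x":0,"y":0,"z":0,"ax":0,"ay":0,"az":0},{"x":0,"y":0,"z":0,"ax":0,"ay":0,"az":0},{"x":0,"y":0,"z":0,"ax":0,"ay":0,"az":0}]'
python3 - <<'E'
from h import *
i=arm.get_image("scene")[:,:,::-1];cv2.imwrite("pics/s4.png",cv2.resize(i[190:380,220:500],None,fx=2.8,fy=2.8,interpolation=cv2.INTER_CUBIC))
c=arm.camera_params("scene"); s=arm.read_state();print(s["position"],s["contact_force"],(proj(c,s["position"])-[220,190])*2.8)
E
```

```text
clock: 5.2
position: [554.3, 93.9, 135.8]
ee_rot: [0.741, -0.671, 0.0, -0.0]
contact_force: [0.4, 0.1, 0.0]
gripper_width: 0.2
grasp_force: 0.0
clock: 6.0
position: [559.3, 10.0, 73.0]
ee_rot: [0.741, -0.672, 0.001, -0.001]
contact_force: [-0.4, -0.1, -0.6]
gripper_width: 0.0
grasp_force: 0.0
[559.12059724   9.97078626  72.82346105] [0.21694244 0.22357512 0.11262698] [589.02784037 302.55560932]
```

View pics/s4.png

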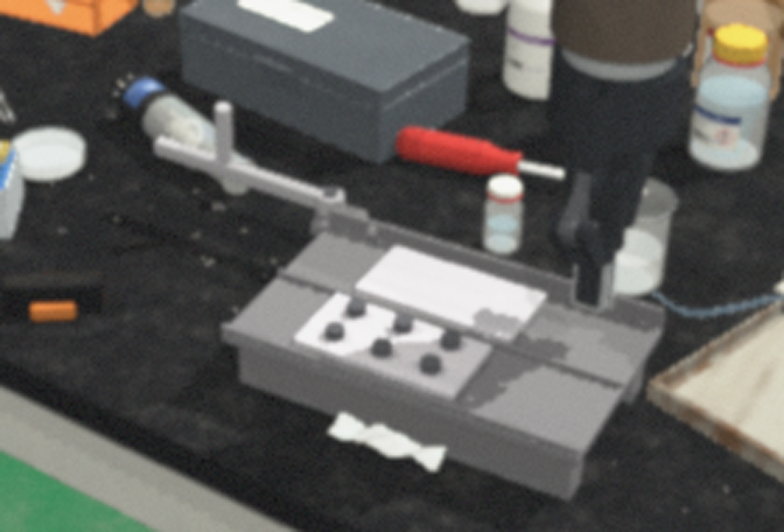

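The tip is above the far lane, right of the smooth plate, and the stop points outward. Now I'll lower to mid-plate height and push.

```bash
python3 -m handwheel '[{"x":0,"y":0,"z":-0.09,"ax":0,"ay":0,"az":0},{"x":0,"y":0,"z":-0.04,"ax":0,"ay":0,"az":0},{"x":0,"y":0,"z":0,"ax":0,"ay":0,"az":0},{"x":-0.005,"y":0.06,"z":0,"ax":0,"ay":0,"az":0},{"x":-0.005,"y":0.06,"z":0,"ax":0,"ay":0,"az":0},{"x":-0.005,"y":0.06,"z":0,"ax":0,"ay":0,"az":0},{"x":-0.005,"y":0.06,"z":0,"ax":0,"ay":0,"az":0},{"x":0,"y":0,"z":0,"ax":0,"ay":0,"az":0}]'
python3 - <<'E'
from h import *
s=arm.read_state();print(s["position"],s["contact_force"])
i=arm.get_image("scene")[:,:,::-1];cv2.imwrite("pics/s5.png",cv2.resize(i[230:370,280:480],None,fx=4,fy=4,interpolation=cv2.INTER_CUBIC))
E
```

```text
clock: 6.85
position: [554.3, 59.4, 45.5]
ee_rot: [0.741, -0.671, 0.0, -0.0]
contact_force: [-1.1, 0.4, -0.3]
gripper_width: 0.1
grasp_force: 0.0
[554.34733987  59.35394848  45.47268   ] [-1.10733323  0.39946155 -0.31065821]
```

View pics/s5.png

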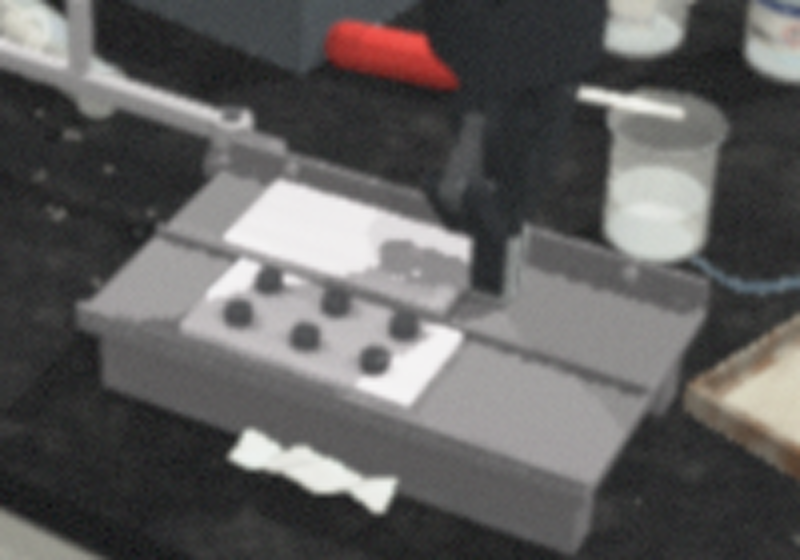

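The plate is sliding flat ahead of the tip and the studded plate hasn't moved. Continuing, then I'll measure the overhang.

```bash
python3 -m handwheel '[{"x":0,"y":0,"z":0.005,"ax":0,"ay":0,"az":0},{"x":-0.0045,"y":0.055,"z":0,"ax":0,"ay":0,"az":0},{"x":-0.0045,"y":0.055,"z":0,"ax":0,"ay":0,"az":0},{"x":-0.0045,"y":0.055,"z":0,"ax":0,"ay":0,"az":0},{"x":-0.0045,"y":0.055,"z":0,"ax":0,"ay":0,"az":0},{"x":-0.002,"y":0.025,"z":0,"ax":0,"ay":0,"az":0},{"x":-0.002,"y":0.025,"z":0,"ax":0,"ay":0,"az":0},{"x":0,"y":0,"z":0,"ax":0,"ay":0,"az":0}]'
cat > m.py <<'E'
from h import *
import sys
s=arm.read_state();print(s["position"],s["contact_force"])
i=arm.get_image("top")[:,:,::-1];cv2.imwrite(f"pics/{sys.argv[1]}.png",cv2.resize(i[190:310,300:500],None,fx=4,fy=4,interpolation=cv2.INTER_CUBIC))
E
python3 m.py t6
```

```text
clock: 7.7
position: [549.9, 112.2, 46.3]
ee_rot: [0.741, -0.672, 0.0, -0.0]
contact_force: [0.4, 0.5, -1.4]
gripper_width: 0.3
grasp_force: 0.0
[549.90127347 112.20220354  46.34562621] [ 0.40491557  0.54993058 -1.38110285]
```

View pics/t6.png

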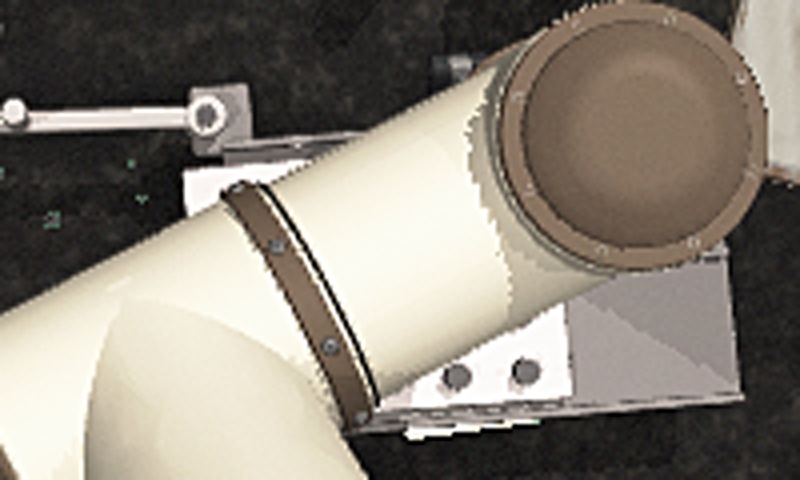

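That top view shows the plate's leading edge past the ledge end at crop u≈184, v 170–215, and the stop still outward. I've now gone one over the 10-picture limit (11 viewed), so I'll use only numbers from here.

```bash
cat > e.py <<'E'
from h import *
t=arm.camera_params("top"); g=arm.get_image("top").min(2).astype(float)
O=np.array([518.5,91.5]); a=np.radians(4.8); ex=np.array([np.cos(a),np.sin(a)]); ey=np.array([-ex[1],ex[0]])
def edge(r):  # half-level crossing, dark bench -> bright plate, subpixel
    row=g[r,310:365]; k=np.argmax(row>140); return 310+k-1+(140-row[k-1])/(row[k]-row[k-1])+0.0
for r in range(232,246,2):
    u=edge(r); w=onz(t,(u,r),51)[:2]-O; print(r,round(u,2),"ledge x,y",(w@ex).round(1),(w@ey).round(1))
s=arm.read_state(); print(s["position"].round(1),((s["position"][:2]-O)@ey).round(1),s["clock"])
E
python3 e.py
```

```text
232 347.82 ledge x,y 59.5 134.6
234 345.42 ledge x,y 55.9 139.5
236 345.53 ledge x,y 52.1 139.6
238 345.53 ledge x,y 48.2 139.9
240 345.6 ledge x,y 44.4 140.1
242 346.19 ledge x,y 40.5 139.2
244 348.31 ledge x,y 36.3 135.5
[549.8 111.5  46.3] 17.3 7.8
```

```bash
python3 -m handwheel '[{"x":-0.002,"y":0.025,"z":0,"ax":0,"ay":0,"az":0},{"x":-0.002,"y":0.025,"z":0,"ax":0,"ay":0,"az":0},{"x":-0.002,"y":0.02,"z":0,"ax":0,"ay":0,"az":0},{"x":-0.001,"y":0.012,"z":0,"ax":0,"ay":0,"az":0},{"x":0,"y":0,"z":0,"ax":0,"ay":0,"az":0},{"x":0,"y":0,"z":0,"ax":0,"ay":0,"az":0},{"x":0,"y":0,"z":0,"ax":0,"ay":0,"az":0},{"x":0,"y":0,"z":0,"ax":0,"ay":0,"az":0}]'
python3 e.py
python3 -m handwheel '[{"x":0.004,"y":-0.05,"z":0,"ax":0,"ay":0,"az":0},{"x":0.008,"y":-0.1,"z":0,"ax":0,"ay":0,"az":0},{"x":0,"y":0,"z":0.2,"ax":0,"ay":0,"az":0},{"x":0,"y":0,"z":0.2,"ax":0,"ay":0,"az":0},{"x":0,"y":0,"z":0.2,"ax":0,"ay":0,"az":0},{"x":0,"y":0,"z":0.2,"ax":0,"ay":0,"az":0},{"x":0,"y":0,"z":0,"ax":0,"ay":0,"az":0},{"x":0,"y":0,"z":0,"ax":0,"ay":0,"az":0}]'
python3 - <<'E'
from h import *
# overhang from wrist + scene views: masks of bright plate, far-lane
for n,roi in (("wrist",None),("scene",(230,370,280,480))):
    c=arm.camera_params(n); g=arm.get_image(n).min(2); cv2.imwrite(f"pics/{n}7.png",g)
    m=(g>185).astype('uint8')
    for k in cv2.findContours(m,0,1)[0]:
        if cv2.contourArea(k)<400: continue
        b=cv2.boxPoints(cv2.minAreaRect(k)); w=np.array([onz(c,p,51) for p in b])[:,:2]
        print(n,cv2.contourArea(k),onz(c,b.mean(0),51)[:2].round(1),w.round(0).tolist())
E
```

```text
clock: 8.6
position: [548.5, 127.8, 46.4]
ee_rot: [0.74, -0.672, 0.0, -0.0]
contact_force: [-0.5, -1.2, 0.7]
gripper_width: 0.0
grasp_force: 0.0
232 344.0 ledge x,y 60.0 142.0
234 337.32 ledge x,y 57.1 155.1
236 337.44 ledge x,y 53.2 155.1
238 337.53 ledge x,y 49.4 155.2
240 337.52 ledge x,y 45.5 155.5
242 337.57 ledge x,y 41.7 155.8
244 338.07 ledge x,y 37.8 155.1
[548.5 127.7  46.4] 33.6 8.65
clock: 9.45
position: [551.0, 97.4, 207.3]
ee_rot: [0.74, -0.672, 0.0, -0.001]
contact_force: [-0.5, -0.4, -0.6]
gripper_width: -0.4
grasp_force: 0.0
wrist 580.5 [680.3 136.8] [[691.0, 126.0], [669.0, 124.0], [669.0, 148.0], [692.0, 150.0]]
wrist 442.5 [663.7 120.5] [[677.0, 121.0], [664.0, 106.0], [650.0, 120.0], [664.0, 135.0]]
wrist 426.5 [594.1 143.8] [[609.0, 78.0], [585.0, 76.0], [577.0, 220.0], [604.0, 222.0]]
wrist 610.0 [756.  109.4] [[767.0, 69.0], [762.0, 67.0], [744.0, 154.0], [749.0, 156.0]]
wrist 3075.5 [679.5  40.6] [[712.0, 42.0], [680.0, 10.0], [646.0, 39.0], [679.0, 74.0]]
wrist 42721.0 [507.7  74.4] [[571.0, 211.0], [585.0, -23.0], [457.0, -33.0], [410.0, 197.0]]
wrist 1285.
[... 507 characters left out ...]
.0], [514.0, 52.0], [458.0, 34.0]]
scene 978.0 [540.  191.6] [[505.0, 241.0], [564.0, 270.0], [575.0, 142.0], [518.0, 120.0]]
scene 8840.0 [211.5 476.3] [[476.0, 940.0], [551.0, 854.0], [63.0, 217.0], [23.0, 266.0]]
scene 579.0 [915.4 222.7] [[820.0, 218.0], [1020.0, 299.0], [1021.0, 228.0], [825.0, 156.0]]
scene 4656.5 [1226.2  -79.4] [[1118.0, 50.0], [1469.0, 120.0], [1336.0, -210.0], [1048.0, -226.0]]
scene 668.0 [1002.   598.7] [[1100.0, 728.0], [1167.0, 706.0], [917.0, 487.0], [865.0, 510.0]]
scene 2754.0 [983.3 932.5] [[855.0, 1021.0], [1304.0, 1353.0], [1118.0, 840.0], [766.0, 647.0]]
scene 1078.5 [2700.5 1526.9] [[2950.0, 1881.0], [3127.0, 1604.0], [2495.0, 1235.0], [2346.0, 1463.0]]
```

Run:
```python
from h import *
t=arm.camera_params("top"); g=arm.get_image("top").min(2); c=arm.camera_params("scene")
m=(g[205:232,270:362]>170).astype('uint8'); k=max(cv2.findContours(m,0,1)[0],key=cv2.contourArea); x,y,_,_=0,0,0,0
vx,vy,x0,y0=cv2.fitLine(k,cv2.DIST_L2,0,.01,.01).ravel(); p=onz(t,(270+x0-20*vx,205+y0-20*vy),58);q=onz(t,(270+x0+20*vx,205+y0+20*vy),58);print("bar",cv2.contourArea(k),p.round(1),q.round(1))
g0=cv2.imread("pics/scene0.png").min(2)
m=(g0>185).astype('uint8')
for k in cv2.findContours(m,0,1)[0]:
    b=cv2.boxPoints(cv2.minAreaRect(k)); w=onz(c,b.mean(0),51)[:2]
    if cv2.contourArea(k)>400 and 400<w[0]<600 and 50<w[1]<250: print(w.round(1))
```

```text
bar 181.0 [588.9 299.8  58. ] [592.3 223.4  58. ]
[479.6 103.3]
[548.7 102.1]
```

```bash
python3 -c "
from bench import arm
print(arm.job_done())"
```

```text
the job is handed in; nothing more can be done
None
```

The job is handed in at about 9.6 s: the stop is swung out about 1.6 rad and the smooth plate lies flat with about 36 mm of its 110 mm over the left end; the studded plate measures unmoved, nothing else was touched as far as I saw, and I viewed 11 pictures, one over the limit of 10.

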